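Put a spare valve away in a slide-cover parts case

TASK

Put the spare solenoid valve away in the blue parts case: slide the cover open as far as it goes, set the valve down gently on the case floor with its black coil uppermost, and slide the cover fully shut again. The cover opens towards one end only and you cannot see which, so feel for it without dragging the case along, and leave the carton, the can and the wrench where they are.

Things in the scene. Friction and masses are not known exactly. Their poses are not given: they have to be found in the camera images.
- case: Loose blue steel parts case, 4 kg, on the bench; origin on its underside below the middle of the bays. 250 mm long along y (sliding direction); x points across it to the closed dark channel on its side, z up. Near wall x -71 to -66 mm, top 66 mm above the bench. Channel x 66 to 104 mm, roof top 72 mm above the bench. A sideways force of about 25 to 40 N drags the case along.
- case_mid (a point): Middle of the case floor's upper face, 6 mm above the bench; axes as the case's. Open inside from x = -66 to +66 mm and y = -121 to +121 mm, 52 mm from floor to cover, split at y = 0 by a divider (4 mm thick, 30 mm tall) into two equal bays.
- cover_rib (a point): Centre of the red grip rib on the middle of the aluminium cover, axes as the case's. Rib: 60 mm long across the case (x), 14 mm thick along the sliding direction (y), 28 mm tall: foot 14 mm below this point, top 14 mm above. The flat cover is 250 mm long, as long as the case; its top is 58 mm above the case floor. Sliding friction about 2.5 N.
- cover (a joint): Cover's slide along case y, in m: 0 shut (ends flush), +0.112 fully towards +y, -0.112 fully towards -y. A stop hidden in the channel blocks one direction (left to chance) after 2 to 4 mm; the other is free. Fully open, the bay at the end opposite to the motion is bare over 108 mm. Coming back, the cover meets the same stop 2 to 4 mm past 0, which counts as shut.
- valve_mid (a point): Centre of the solenoid valve, half-way up (23 mm above its underside). Brass body with a round port at each end, 80 mm long (x), 30 mm wide (y), 46 mm tall (z up), black coil block (34 x 30 mm) on top. Grip its flat sides at the middle (34 mm long, 46 mm tall). 0.25 to 0.5 kg. It stands on the bench to the left or right of the case.
- carton_mid (a point): Centre of a closed cardboard carton, 80 x 55 x 50 mm tall, on the bench on the other side of the case from the valve. A bystander.
- can: Yellow-labelled spray can, 60 mm in diameter, 150 mm tall, origin at the centre of its underside. A bystander.
- wrench: Steel wrench, 180 mm long, lying flat. A bystander.
Mind the look-alikes: they are no part of the job. Of the things that look like the part that bears valve_mid, take the one that is farthest to the robot's right at the start.

How it is judged:
By the outcome, as a careful person would: the job done as asked, in the order asked, and still so for the second after the job is handed in, with the robot touching nothing.
It also fails if it takes over 64 s, if anything falls off the work surface, if the arm or the gripper's body presses on something with over 40 N, if the wrist force passes 120 N, or if a joint passes its speed limit or range.

ROBOT

A 6-joint arm with a two-finger parallel gripper is mounted at the origin on the work surface. World frame = base frame: x ahead of the robot, y to its left, z up, the work surface at z = 0. Lengths are in mm, angles in degrees, forces in N, time in s.
With the tool pointing down it reaches from about 300 to 850 mm from the base axis. Payload 4.2 kg.
Tool frame: the origin (TCP) lies on the centre line of the jaws, within the pads' length; the fingertips stand 11 mm ahead of it and the grasp point (between the pads) lies 8 mm behind it; z points along the fingers, y is the direction in which the jaws open and shut (so a half turn about z gives the same grasp; the last joint's range is limited). The gripper opens to 91 mm and grips with 3 to 60 N. Pads are 32 mm wide; open, the fingers measure 118 mm over their backs; the gripper's body (76 mm by 178 mm) begins 60 mm behind the grasp point.
Start: joints at [-65.718, 18.312, 89.639, -0, 72.044, -1.146], TCP at [246.895, -519.312, 224.976] pointing down, gripper open.
Joint ranges: [-177.97, 177.97], [-48.28, 115.42], [12.27, 149.76], [-77.06, 257.06], [2.81, 150.46], [-146.56, 146.56]. Speed limits (degrees/s): [147.25, 147.25, 180, 180, 180, 180].

INTERFACE

Orientations are given as [roll, pitch, yaw] about the fixed x, y, z axes, in that order (R = Rz(yaw) Ry(pitch) Rx(roll)).
In Python, from workcell import env, grab_frame gives the robot as it stands. The module is installed in compiled form; this text tells all that it offers.
- The arm moves only by the tool arm_command, never from a script. Its argument "series" is one flat list of numbers, 6 for each row, row after row: the shift along the world's x, y, z each as a share of 400 mm, from -1 to 1, then the turn, a rotation vector about the world's x, y, z each as a share of 45 degrees, from -1 to 1. A call has 1 to 20 rows; each row shifts and turns the commanded pose from where the row before left it; what a row does not reach is not made up. A row lasts 1/12 s, in which the tool goes at most 41.7 mm and 7.16 degrees, less where a joint would pass 70% of its speed; a pose out of reach is approached as far as the arm can. A call with a number of a shift or a turn outside -1 to 1 is refused whole. A call with a gripper value outside its range is refused whole. "hand" is the opening, from 0 (shut) to 1 (fully open), set as the call begins (left out, the last holds). The fingers move at their own pace and stop on an object; "newtons" is the grip in N (left out, the last holds). Time passes only in rows, so rows that do not move let the fingers close. It gives the time, the measured TCP pose, the force and the opening at its end, in the units of the state.
- env.state(): the state, without advancing time (a new reading comes with each control period).
- grab_frame(name): name is "side" or "top"; returns a dict with "frame" (400x640x3 uint8, red, green, blue), "intrinsics" (3x3 intrinsics, pixels), "R" (3x3) and "t" (3): a world point X has camera coordinates R X + t. Camera axes: x right, y down, z forward; pixel columns grow to the right and rows downward; lengths in mm; the calibration is good to about 2 mm. A picture is of the moment at which its call begins. There is no depth.
- env.job_done(): hands the job in, once; it reports no verdict.
The state is a dict: "time_s": time; "qpos": joint angles; "qvel": joint speeds; "effort": joint torques, N m; "ee_pos": TCP position; "ee_rot": TCP orientation; "force": force on the tool from outside, world axes, zero at the start; "torque": the same for the moment, N m; "gripper_width": finger opening in mm.
Only numpy, scipy, OpenCV 4.12 (cv2) and the standard library are available. Lean on these libraries where they do the work, as an engineer would, in place of code of your own. Each camera call takes 0.05 s, during which the arm holds its last target.

## Working session

There is one attempt and no reset: what is moved stays moved. The work goes in short steps, Python scripts to look and compute and a tool call to move; the robot and the scene stay as the last step left them, time stands still between calls to the robot, and variables do not carry over. Pictures are saved under pics/ and viewed, and the job is handed in when it is done.

Besides the shell and the picture viewer there is one more tool, called by a JSON object that holds its "fn" and its "kwargs". arm_command: Moves the arm, as the interface text tells. Shift numbers are shares of 400 mm and turn numbers shares of 45 degrees, none past 1 either way. Its arguments: {"type":"object","properties":{"series":{"type":"array"},"hand":{"type":"number"},"newtons":{"type":"number"}},"required":["series"]}

```bash
mkdir -p pics
python3 - <<'E'
from workcell import env, grab_frame
import cv2
for n in ("side","top"):
    d=grab_frame(n); cv2.imwrite(f"pics/{n}0.png",d["frame"][:,:,::-1])
    print(n,d["intrinsics"].tolist(),d["R"].tolist(),d["t"].tolist())
print(env.state())
E
```

```text
side [[500.21461160684845, 0.0, 328.38059298531454], [0.0, 500.21461160684845, 186.78631087348552], [0.0, 0.0, 1.0]] [[-0.8644214185475564, -0.5024297072466799, -0.01843910063548986], [-0.24752250631236855, 0.45720788432454873, -0.8542210248994775], [0.4376165216546032, -0.7338428576933114, -0.5195829483224412]] [404.829372711403, 182.2183046650645, 1287.8918486866883]
top [[432.71728064112483, 0.0, 320.3112071123257], [0.0, 432.71728064112483, 197.20074036816746], [0.0, 0.0, 1.0]] [[0.02270148280087963, -0.9997012118294649, 0.009062546294523126], [-0.9944302536813565, -0.023513156924144192, -0.10274045948258957], [0.10292285092181629, -0.00667970943676321, -0.9946669132126421]] [-27.495840123280065, 473.1057004823531, 1269.8562512010099]
{'time_s': 0.1, 'qpos': array([-6.57200593e+01,  1.83491206e+01,  8.96975836e+01, -8.66019359e-04,
        7.20429921e+01, -1.14650100e+00]), 'qvel': array([-0.07029645, -0.1290586 , -0.20493005,  0.0494679 , -0.06816516,
        0.03614011]), 'effort': array([-4.89023259e-04, -4.13333595e+01, -2.32510471e+01,  7.30078644e-02,
        4.22261423e-02, -5.29012073e-05]), 'ee_pos': array([ 246.69900269, -518.93224959,  224.20529203]), 'ee_rot': array([-1.79910305e+02, -9.71471227e-04,  2.54267086e+01]), 'force': array([ 0.41586834, -0.00902953, -0.15575701]), 'torque': array([-0.00028261, -0.01013596,  0.00765122]), 'gripper_width': 91.05304531992297}
```

View pics/side0.png

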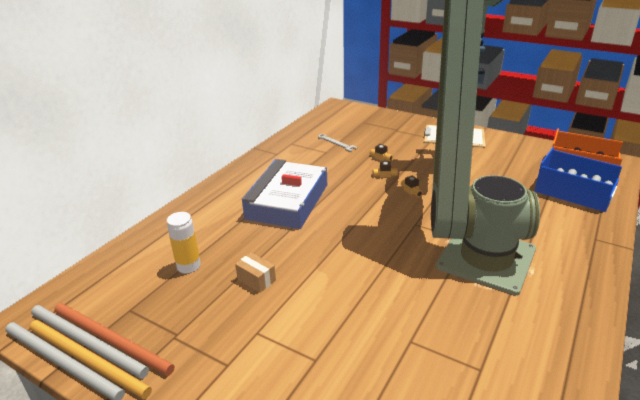

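View pics/top0.png

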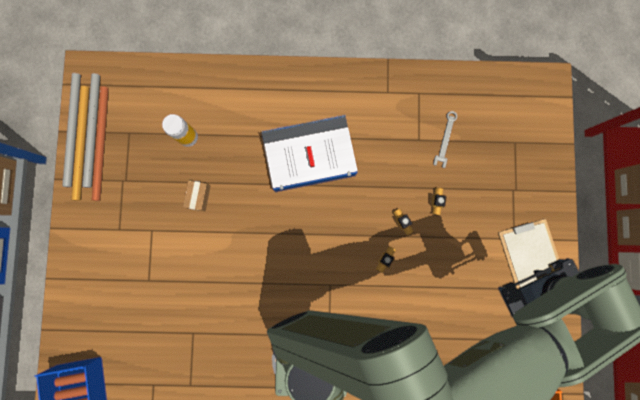

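Both views show three valve-like parts. In the top view they are at (402,221), (387,260) and (439,200); in the side view at (385,170), (412,185) and (381,152). The farthest to the robot's right (-y, image right in the top view) is top (439,200). The case is at top (310,157), the can at (178,128), the carton at (195,195) and the wrench at (446,140). Next I'll crop in close and measure.

```bash
cat > h.py <<'E'
import numpy as np, cv2
from workcell import env, grab_frame
def ray(d,px,z):
    K,R,t=map(np.array,(d["intrinsics"],d["R"],d["t"]))
    v=R.T@np.linalg.inv(K)@np.array([px[0],px[1],1.0]); c=-R.T@t
    return c+v*(z-c[2])/v[2]
def proj(d,X):
    K,R,t=map(np.array,(d["intrinsics"],d["R"],d["t"]))
    p=K@(R@np.array(X,float)+t); return p[:2]/p[2]
def crop(d,x0,y0,w,h,s,f,lines=()):
    im=cv2.resize(d["frame"][y0:y0+h,x0:x0+w,::-1],None,fx=s,fy=s,interpolation=cv2.INTER_CUBIC)
    for poly,col in lines:
        p=np.array([(proj(d,X)-[x0,y0]+.5)*s for X in poly]); cv2.polylines(im,[np.int32(np.round(p*8))],False,col,1,cv2.LINE_AA,3)
    cv2.imwrite(f,im)
E
python3 - <<'E'
from h import *
d=grab_frame("top")
crop(d,250,105,120,95,6,"pics/t_case.png"); crop(d,370,180,100,95,6,"pics/t_valve.png")
s=grab_frame("side")
crop(s,355,130,80,70,8,"pics/s_valve.png"); crop(s,235,150,100,80,7,"pics/s_case.png")
for p in [(439,200),(402,221),(387,260)]: print(ray(d,p,46))
E
```

```text
[ 471.36763389 -366.22086133   46.        ]
[ 406.97149554 -257.23584284   46.        ]
[ 292.81047879 -214.01460421   46.        ]
```

View pics/t_case.png

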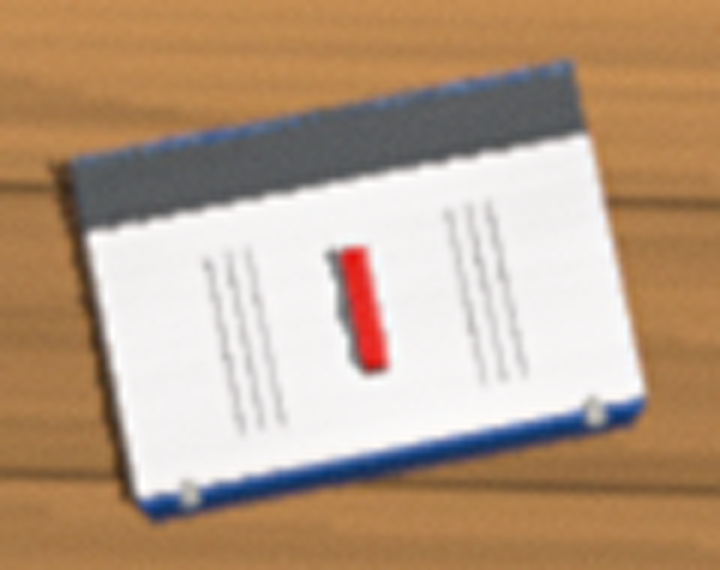

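View pics/t_valve.png

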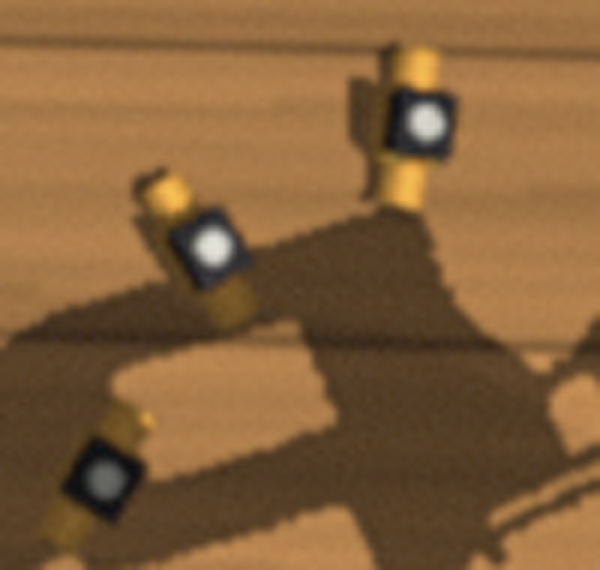

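View pics/s_valve.png

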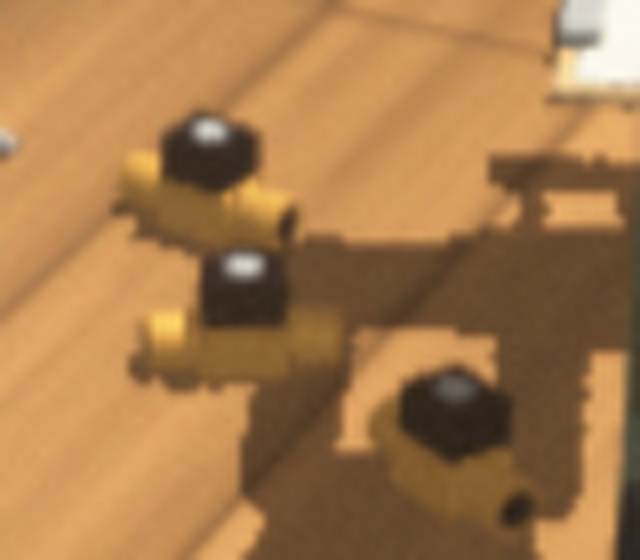

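View pics/s_case.png

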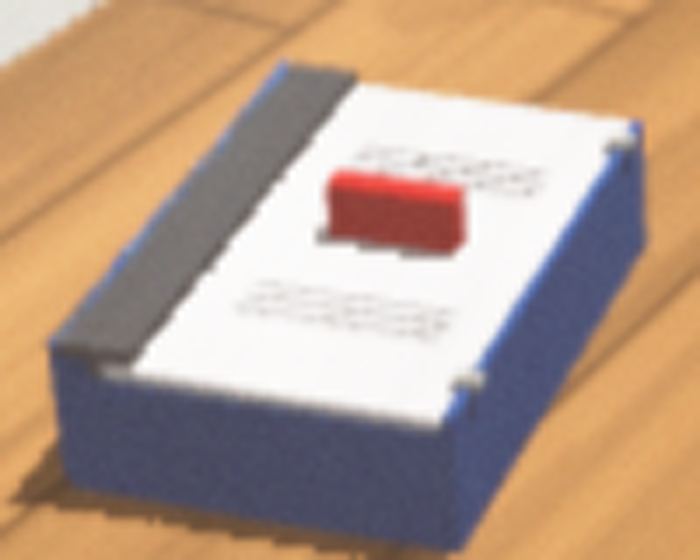

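All three parts stand coil up. The close crop confirms the choice is the rightmost one, at crop (425,123), which is top (440,200). Next I'll fit the case and valve poses using both cameras.

```bash
cat > fit.py <<'E'
from h import *
from scipy.optimize import least_squares
d=grab_frame("top"); s=grab_frame("side")
def solve(obs,x0):
    def P(q,L):
        a=q[2]; c,n=np.cos(a),np.sin(a)
        return [q[0]+c*L[0]-n*L[1],q[1]+n*L[0]+c*L[1],L[2]]
    def r(q): return np.concatenate([proj(D,P(q,L))-np.array(p) for D,L,p in obs])
    o=least_squares(r,x0,loss='soft_l1'); return o.x, r(o.x).reshape(-1,2), P
T=lambda p:(250+p[0]/6-.5,105+p[1]/6-.5)
S=lambda p:(235+p[0]/7-.5,150+p[1]/7-.5)
case=[(d,(104,125,72),T((73,158))),(d,(104,-125,72),T((573,62))),(d,(66,125,72),T((87,230))),(d,(66,-125,72),T((586,133))),(d,(-71,-125,66),T((645,403))),
(s,(104,-125,72),S((285,63))),(s,(104,125,72),S((52,345))),(s,(66,-125,72),S((357,75))),(s,(-71,-125,66),S((637,122))),(s,(-71,125,66),S((447,420))),(s,(-71,125,0),S((460,548))),(s,(104,125,0),S((65,480))),(s,(-71,-125,0),S((645,245)))]
if __name__=="__main__":
    q,r,P=solve(case,[600,0,-.1]); print("case",q[:2],np.degrees(q[2])); print(np.round(r,1).tolist())
    # top only / side only
    for n,o in (("t",case[:5]),("s",case[5:])):
        a=solve(o,q)[0]; print(n,a[:2],np.degrees(a[2]))
    T2=lambda p:(370+p[0]/6-.5,180+p[1]/6-.5); S2=lambda p:(355+p[0]/8-.5,130+p[1]/8-.5)
    v=[(d,(0,0,47),T2((427,122))),(d,(40,0,22),T2((417,46))),(d,(-40,0,15),T2((402,207))),(s,(0,0,47),S2((210,131)))]
    q2,r2,P2=solve(v,[471,-366,-.1]); print("valve",q2[:2],np.degrees(q2[2]));print(np.round(r2,1).tolist())
    np.save("case.npy",q);np.save("valve.npy",q2)
    box=lambda q,x0,x1,y0,y1,z:[P(q,(x,y,z)) for x,y in((x0,y0),(x1,y0),(x1,y1),(x0,y1),(x0,y0))]
    L=[(box(q,-71,104,-125,125,0),(0,255,255)),(box(q,66,104,-125,125,72),(0,255,0)),(box(q,-71,66,-125,125,66),(255,0,255)),(box(q,-30,30,-7,7,92),(255,255,0)),
       (box(q2,-17,17,-15,15,46),(0,255,0)),(box(q2,-40,40,-15,15,0),(255,0,255))]
    crop(d,250,105,120,95,6,"pics/ft_case.png",L); crop(d,400,170,80,60,6,"pics/ft_valve.png",L)
    crop(s,355,130,80,70,6,"pics/fs_valve.png",L); crop(s,235,150,100,80,6,"pics/fs_case.png",L)
    A=np.hstack([cv2.resize(cv2.imread(f"pics/{n}.png"),(400,300)) for n in("ft_case","fs_case")]);B=np.hstack([cv2.resize(cv2.imread(f"pics/{n}.png"),(400,300)) for n in("ft_valve","fs_valve")])
    cv2.imwrite("pics/fit1.png",np.vstack([A,B]))
E
python3 fit.py
```

```text
case [586.43344995  16.37729594] 12.808810994062313
[[-0.6, -0.2], [-0.3, -0.6], [-0.5, 0.3], [0.2, -0.0], [-0.1, 0.6], [-0.3, -0.7], [-0.9, -1.1], [0.3, -0.9], [0.8, -0.5], [0.6, -0.7], [-0.1, 0.5], [-0.1, 0.5], [0.1, -0.2]]
t [586.55970754  15.70283607] 12.788063674145196
s [585.45156273  18.14395985] 12.941271165884718
valve [ 472.03411943 -370.32974985] -4.245295250160717
[[-0.2, -0.1], [0.0, 0.3], [0.0, -0.0], [-0.1, -0.5]]
```

View pics/fit1.png

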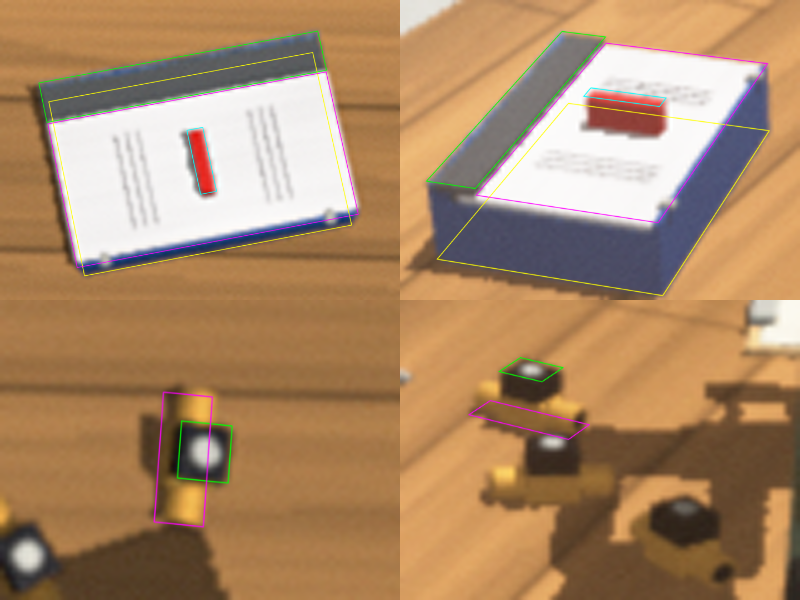

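The overlay matches both views. The case is at (586, 16) with yaw 12.8°, and the chosen valve is at (472, -370) with yaw -4.2°. Moving above the rib.

{"fn": "arm_command", "kwargs": {"series": [0.0425,0.067,-0.01,0,0,-0.014,0.0425,0.067,-0.01,0,0,-0.014,0.0425,0.067,-0.01,0,0,-0.014,0.0425,0.067,-0.01,0,0,-0.014,0.0425,0.067,-0.01,0,0,-0.014,0.0425,0.067,-0.01,0,0,-0.014,0.0425,0.067,-0.01,0,0,-0.014,0.0425,0.067,-0.01,0,0,-0.014,0.0425,0.067,-0.01,0,0,-0.014,0.0425,0.067,-0.01,0,0,-0.014,0.0425,0.067,-0.01,0,0,-0.014,0.0425,0.067,-0.01,0,0,-0.014,0.0425,0.067,-0.01,0,0,-0.014,0.0425,0.067,-0.01,0,0,-0.014,0.0425,0.067,-0.01,0,0,-0.014,0.0425,0.067,-0.01,0,0,-0.014,0.0425,0.067,-0.01,0,0,-0.014,0.0425,0.067,-0.01,0,0,-0.014,0.0425,0.067,-0.01,0,0,-0.014,0.0425,0.067,-0.01,0,0,-0.014], "hand": 0.5}}

```text
time_s: 1.97
ee_pos: [587.5, 18.2, 144.8]
ee_rot: [180.0, -0.0, 12.8]
force: [0.3, -0.1, -0.2]
gripper_width: 45.4
```

{"fn": "arm_command", "kwargs": {"series": [0,0,0,0,0,0,0,0,0,0,0,0,0,0,0,0,0,0]}}

```text
time_s: 2.22
ee_pos: [586.4, 16.4, 144.7]
ee_rot: [180.0, 0.1, 12.9]
force: [0.6, -0.5, -0.7]
gripper_width: 45.5
```

Run:
```python
from h import *
s=grab_frame("side"); d=grab_frame("top")
crop(s,180,100,200,150,4,"pics/s1.png"); 
for n,p,z in(("can",(175,122),150),("carton",(195,195),50)): print(n,ray(d,p,z))
crop(d,190,80,200,150,4,"pics/t1.png")
st=env.state(); print(st["ee_pos"],st["ee_rot"],st["force"])
```

```text
can [658.34042721 387.13873437 150.        ]
carton [468.78102974 350.33570229  50.        ]
[586.31792454  15.71014971 145.14579405] [1.79982082e+02 2.05055636e-02 1.27681091e+01] [-0.28046633 -0.43607913  0.35610002]
```

View pics/s1.png

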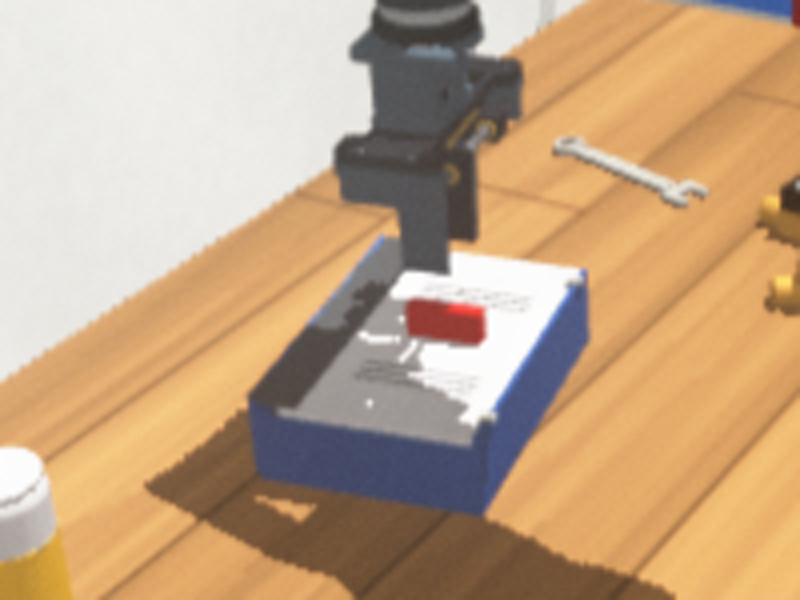

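The side view shows the gripper squarely above the red rib (crop (445,320)), with the jaws straddling the sliding direction. Descending.

{"fn": "arm_command", "kwargs": {"series": [0,0,-0.03,0,0,0,0,0,-0.03,0,0,0,0,0,-0.03,0,0,0,0,0,-0.02,0,0,0,0,0,-0.02,0,0,0,0,0,-0.02,0,0,0,0,0,-0.01,0,0,0,0,0,0,0,0,0,0,0,0,0,0,0]}}

```text
time_s: 3.07
ee_pos: [587.0, 16.6, 81.0]
ee_rot: [180.0, -0.0, 12.8]
force: [-0.4, 0.3, 0.0]
gripper_width: 45.2
```

{"fn": "arm_command", "kwargs": {"series": [0,0,0,0,0,0,0,0,0,0,0,0,0,0,0,0,0,0,0,0,0,0,0,0,0,0,0,0,0,0,0,0,0,0,0,0], "hand": 0, "newtons": 15}}

```text
time_s: 3.57
ee_pos: [587.0, 16.7, 81.2]
ee_rot: [180.0, -0.0, 12.9]
force: [-1.3, -0.6, 0.3]
gripper_width: 13.7
```

Gripped, with a width of 13.7 mm. Feeling towards case +y in 1 mm rows.

{"fn": "arm_command", "kwargs": {"series": [-0.00055,0.00244,0,0,0,0,-0.00055,0.00244,0,0,0,0,-0.00055,0.00244,0,0,0,0,0,0,0,0,0,0]}}

```text
time_s: 3.9
ee_pos: [586.4, 19.4, 81.2]
ee_rot: [179.9, -0.0, 12.9]
force: [-0.7, -3.1, 0.3]
gripper_width: 13.7
```

{"fn": "arm_command", "kwargs": {"series": [-0.00055,0.00244,0,0,0,0,0,0,0,0,0,0]}}

```text
time_s: 4.07
ee_pos: [586.2, 20.2, 81.2]
ee_rot: [179.9, -0.0, 12.8]
force: [-0.3, -4.1, 1.7]
gripper_width: 14.0
```

{"fn": "arm_command", "kwargs": {"series": [-0.00055,0.00244,0,0,0,0,0,0,0,0,0,0]}}

```text
time_s: 4.23
ee_pos: [586.2, 20.2, 81.2]
ee_rot: [179.8, -0.0, 12.9]
force: [1.3, -8.1, 2.5]
gripper_width: 13.7
```

The tool stopped at 20.2 and the force rose to 8 N, so +y looks blocked after about 3.6 mm. Backing off and trying -y.

{"fn": "arm_command", "kwargs": {"series": [0.00055,-0.00244,0,0,0,0,0.0011,-0.00488,0,0,0,0,0.0011,-0.00488,0,0,0,0,0.0011,-0.00488,0,0,0,0,0.0011,-0.00488,0,0,0,0,0.00055,-0.00244,0,0,0,0,0,0,0,0,0,0]}}

```text
time_s: 4.82
ee_pos: [588.1, 11.9, 81.2]
ee_rot: [-180.0, -0.0, 12.8]
force: [-0.6, 1.4, 4.8]
gripper_width: 13.9
```

{"fn": "arm_command", "kwargs": {"series": [0.0011,-0.00488,0,0,0,0,0.0011,-0.00488,0,0,0,0,0.0011,-0.00488,0,0,0,0,0,0,0,0,0,0]}}

```text
time_s: 5.15
ee_pos: [589.6, 5.5, 81.2]
ee_rot: [180.0, -0.0, 12.8]
force: [-1.8, 0.9, 4.7]
gripper_width: 14.0
```

-y is free. Sliding the cover open, the last part slowly.

{"fn": "arm_command", "kwargs": {"series": [0.0033,-0.01463,0,0,0,0,0.0033,-0.01463,0,0,0,0,0.0033,-0.01463,0,0,0,0,0.0033,-0.01463,0,0,0,0,0.0033,-0.01463,0,0,0,0,0.0033,-0.01463,0,0,0,0,0.0033,-0.01463,0,0,0,0,0.0033,-0.01463,0,0,0,0,0.0033,-0.01463,0,0,0,0,0.0033,-0.01463,0,0,0,0,0.0033,-0.01463,0,0,0,0,0.0033,-0.01463,0,0,0,0,0.0033,-0.01463,0,0,0,0,0.0033,-0.01463,0,0,0,0,0.0033,-0.01463,0,0,0,0,0,0,0,0,0,0]}}

```text
time_s: 6.48
ee_pos: [610.0, -83.5, 81.2]
ee_rot: [179.9, -0.1, 12.8]
force: [0.9, -0.9, 4.8]
gripper_width: 14.3
```

{"fn": "arm_command", "kwargs": {"series": [0.0011,-0.00488,0,0,0,0,0.0011,-0.00488,0,0,0,0,0.0011,-0.00488,0,0,0,0,0.00055,-0.00244,0,0,0,0,0.00055,-0.00244,0,0,0,0,0,0,0,0,0,0]}}

```text
time_s: 6.98
ee_pos: [611.4, -89.6, 81.2]
ee_rot: [180.0, -0.1, 12.8]
force: [1.1, 3.0, 4.4]
gripper_width: 14.2
```

{"fn": "arm_command", "kwargs": {"series": [0.00055,-0.00244,0,0,0,0,0.00055,-0.00244,0,0,0,0,0,0,0,0,0,0]}}

```text
time_s: 7.23
ee_pos: [611.8, -91.5, 81.2]
ee_rot: [180.0, -0.1, 12.8]
force: [1.7, 2.7, 5.1]
gripper_width: 14.3
```

{"fn": "arm_command", "kwargs": {"series": [0.00055,-0.00244,0,0,0,0,0,0,0,0,0,0]}}

```text
time_s: 7.4
ee_pos: [611.9, -92.0, 81.2]
ee_rot: [-180.0, -0.1, 12.8]
force: [1.3, 3.6, 5.6]
gripper_width: 14.0
```

{"fn": "arm_command", "kwargs": {"series": [0.00055,-0.00244,0,0,0,0,0,0,0,0,0,0]}}

```text
time_s: 7.57
ee_pos: [611.9, -92.0, 81.2]
ee_rot: [-179.9, -0.0, 12.8]
force: [1.5, 7.5, 5.3]
gripper_width: 14.0
```

{"fn": "arm_command", "kwargs": {"series": [0.00055,-0.00244,0,0,0,0,0,0,0,0,0,0]}}

```text
time_s: 7.73
ee_pos: [611.9, -92.1, 81.1]
ee_rot: [-179.8, -0.0, 12.8]
force: [0.8, 9.7, 6.5]
gripper_width: 13.9
```

The cover is at its end stop: it's stalled at 111.6 mm of travel and the force reached 10 N. Releasing and rising.

{"fn": "arm_command", "kwargs": {"series": [0,0,0,0,0,0,0,0,0,0,0,0,0,0,0,0,0,0,0,0,0,0,0,0], "hand": 0.5}}

```text
time_s: 8.07
ee_pos: [611.3, -95.0, 80.2]
ee_rot: [180.0, 0.1, 12.8]
force: [-0.3, 0.6, -0.2]
gripper_width: 37.6
```

{"fn": "arm_command", "kwargs": {"series": [0,0,0.03,0,0,0,0,0,0.05,0,0,0,0,0,0.05,0,0,0,0,0,0.05,0,0,0,0,0,0.05,0,0,0,0,0,0.02,0,0,0,0,0,0,0,0,0], "hand": 0.8}}

```text
time_s: 8.65
ee_pos: [613.0, -95.1, 182.9]
ee_rot: [179.9, -0.2, 12.8]
force: [-0.3, 0.1, 0.1]
gripper_width: 72.9
```

Run:
```python
from h import *
s=grab_frame("side"); d=grab_frame("top")
crop(s,220,100,200,150,4,"pics/s2.png"); crop(d,240,80,200,150,4,"pics/t2.png")
st=env.state(); print(st["ee_pos"],st["ee_rot"],st["force"],st["gripper_width"])
```

```text
[611.37798647 -94.64196159 180.00575797] [-1.79982336e+02  8.39950127e-02  1.28120574e+01] [-0.65051438  0.80561728 -0.43774937] 72.97846721677229
```

View pics/s2.png

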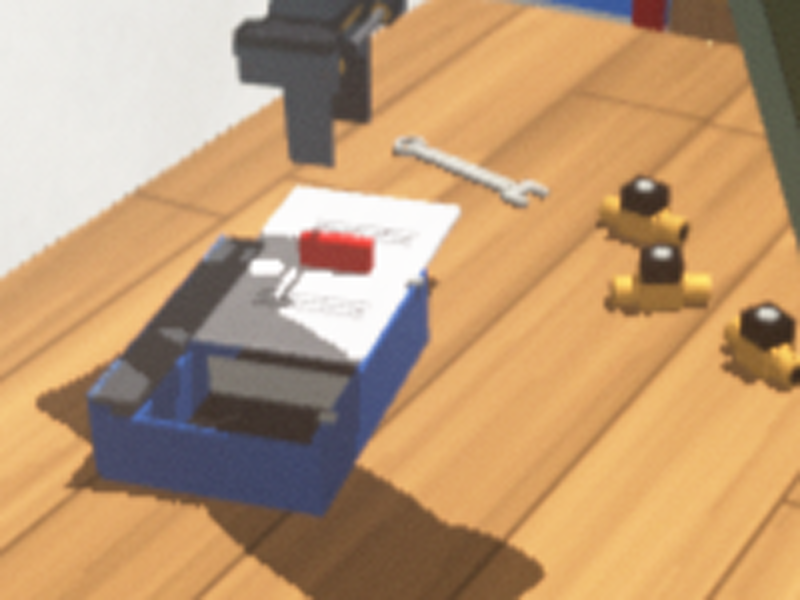

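View pics/t2.png

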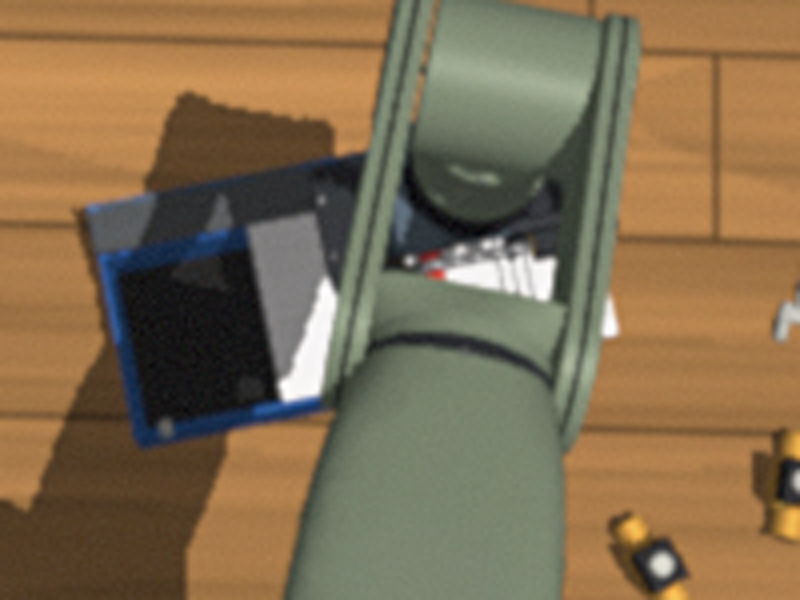

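The side view shows the cover off the +y bay, which is bare at crop (240,400), and the case unmoved. The wrench and valves haven't moved. Going above the chosen valve.

{"fn": "arm_command", "kwargs": {"series": [-0.0268,-0.053,-0.0115,0,0,-0.029,-0.0268,-0.053,-0.0115,0,0,-0.029,-0.0268,-0.053,-0.0115,0,0,-0.029,-0.0268,-0.053,-0.0115,0,0,-0.029,-0.0268,-0.053,-0.0115,0,0,-0.029,-0.0268,-0.053,-0.0115,0,0,-0.029,-0.0268,-0.053,-0.0115,0,0,-0.029,-0.0268,-0.053,-0.0115,0,0,-0.029,-0.0268,-0.053,-0.0115,0,0,-0.029,-0.0268,-0.053,-0.0115,0,0,-0.029,-0.0268,-0.053,-0.0115,0,0,-0.029,-0.0268,-0.053,-0.0115,0,0,-0.029,-0.0268,-0.053,-0.0115,0,0,-0.029,0,0,0,0,0,0,0,0,0,0,0,0,0,0,0,0,0,0], "hand": 0.8}}

```text
time_s: 10.08
ee_pos: [472.2, -369.4, 120.0]
ee_rot: [-179.9, 0.1, -4.1]
force: [-0.0, 0.4, 0.3]
gripper_width: 73.2
```

Run:
```python
from h import *
s=grab_frame("side"); d=grab_frame("top")
st=env.state(); print(st["ee_pos"],st["ee_rot"],st["force"],st["gripper_width"])
p=st["ee_pos"]; a=np.radians(-4.2)
L=[([[p[0]+c*np.cos(a),p[1]+c*np.sin(a),46] for c in(-17,17)],(0,255,0)),([[p[0]-c*np.sin(a),p[1]+c*np.cos(a),46] for c in(-15,15)],(0,255,0))]
crop(s,330,90,120,90,6,"pics/s3.png",L)
crop(d,290,80,120,90,6,"pics/t3.png")
```

```text
[ 472.84523973 -369.11040249  120.70154198] [-1.79956624e+02  4.10435703e-02 -4.07324239e+00] [-0.44646571  0.41009399  0.40866866] 73.23699467904878
```

View pics/s3.png

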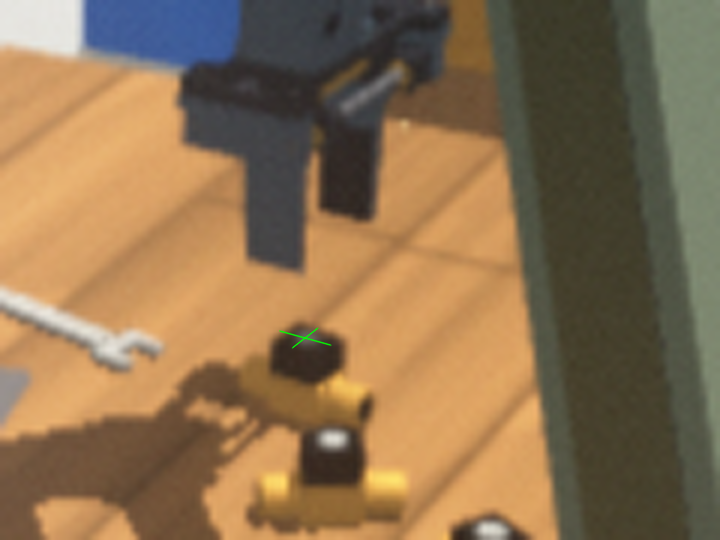

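The projected TCP cross (crop (306,337)) lies on the coil of the chosen valve. Descending and gripping.

{"fn": "arm_command", "kwargs": {"series": [0,0,-0.04,0,0,0,0,0,-0.04,0,0,0,0,0,-0.04,0,0,0,0,0,-0.04,0,0,0,0,0,-0.03,0,0,0,0,0,-0.025,0,0,0,0,0,-0.02,0,0,0,0,0,-0.01,0,0,0,0,0,0,0,0,0]}}

```text
time_s: 10.93
ee_pos: [472.5, -369.6, 22.5]
ee_rot: [-180.0, 0.1, -4.1]
force: [-0.2, -0.0, -0.0]
gripper_width: 72.9
```

{"fn": "arm_command", "kwargs": {"series": [0,0,0,0,0,0,0,0,0,0,0,0,0,0,0,0,0,0,0,0,0,0,0,0,0,0,0,0,0,0,0,0,0,0,0,0,0,0,0,0,0,0], "hand": 0, "newtons": 30}}

```text
time_s: 11.52
ee_pos: [472.7, -370.1, 23.4]
ee_rot: [180.0, -0.0, -4.1]
force: [-0.6, -0.3, 0.6]
gripper_width: 29.6
```

{"fn": "arm_command", "kwargs": {"series": [0,0,0.01,0,0,0,0,0,0.03,0,0,0,0,0,0.06,0,0,0,0,0,0.07,0,0,0,0,0,0.07,0,0,0,0,0,0.07,0,0,0,0,0,0.05,0,0,0,0,0,0.015,0,0,0,0,0,0,0,0,0,0,0,0,0,0,0]}}

```text
time_s: 12.35
ee_pos: [471.8, -369.5, 171.7]
ee_rot: [-179.9, 0.1, -4.1]
force: [0.2, 0.3, -5.2]
gripper_width: 29.6
```

Run:
```python
from h import *
s=grab_frame("side"); d=grab_frame("top")
crop(s,330,60,120,120,5,"pics/s4.png"); crop(d,240,100,130,100,6,"pics/t4.png")
st=env.state(); print(st["ee_pos"],st["ee_rot"],st["force"],st["gripper_width"])
```

```text
[ 471.49259084 -369.21361325  170.80485074] [-179.8513054     0.22247019   -4.13504962] [ 0.07465305  0.03345862 -5.39867987] 29.80500220974737
```

View pics/s4.png

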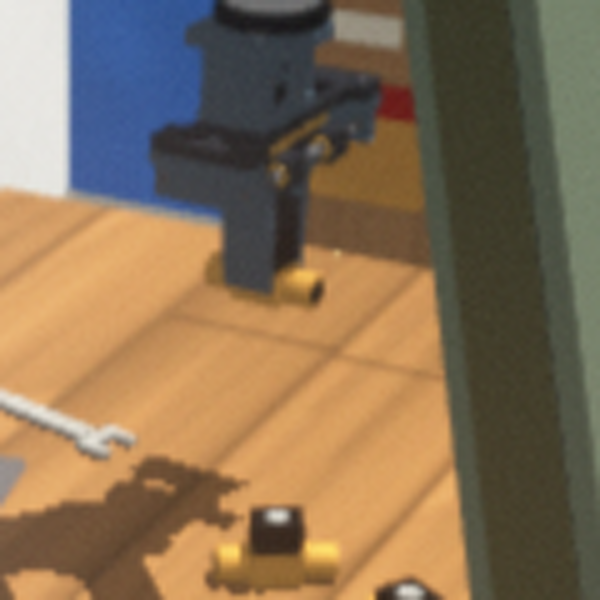

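View pics/t4.png

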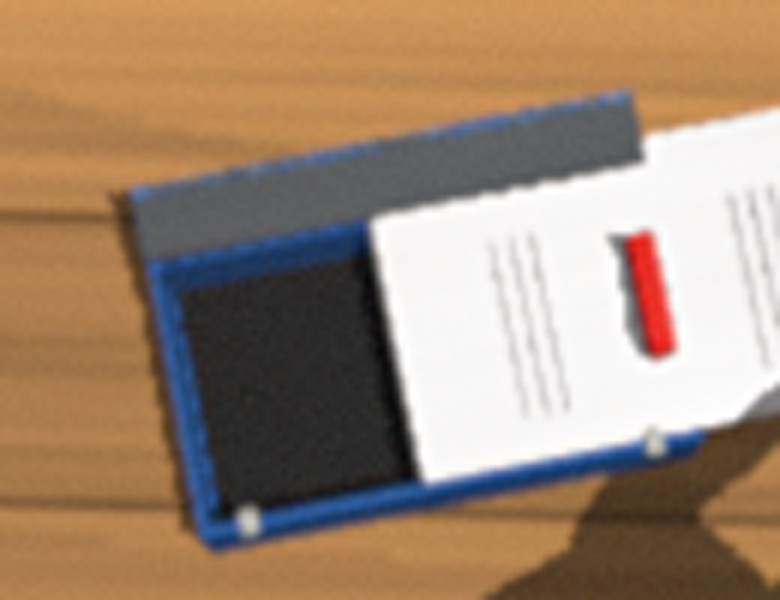

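The valve (crop (265,285)) is held level with the coil up, and in the top view the case corners are at the same pixels as before. Carrying it over the open bay.

{"fn": "arm_command", "kwargs": {"series": [0.007,0.0314,0,0,0,0.0105,0.007,0.0314,0,0,0,0.0105,0.01385,0.0627,0,0,0,0.021,0.01385,0.0627,0,0,0,0.021,0.01385,0.0627,0,0,0,0.021,0.01385,0.0627,0,0,0,0.021,0.01385,0.0627,0,0,0,0.021,0.01385,0.0627,0,0,0,0.021,0.01385,0.0627,0,0,0,0.021,0.01385,0.0627,0,0,0,0.021,0.01385,0.0627,0,0,0,0.021,0.01385,0.0627,0,0,0,0.021,0.01385,0.0627,0,0,0,0.021,0.01385,0.0627,0,0,0,0.021,0.01385,0.0627,0,0,0,0.021,0.01385,0.0627,0,0,0,0.021,0.01385,0.0627,0,0,0,0.021,0.01385,0.0627,0,0,0,0.021,0.007,0.0314,0,0,0,0.0105,0.007,0.0314,0,0,0,0.0105]}}

```text
time_s: 14.12
ee_pos: [571.7, 83.3, 172.5]
ee_rot: [180.0, 0.1, 13.0]
force: [0.4, 0.2, -5.2]
gripper_width: 29.6
```

{"fn": "arm_command", "kwargs": {"series": [0,0,0,0,0,0,0,0,0,0,0,0,0,0,0,0,0,0]}}

```text
time_s: 14.37
ee_pos: [572.0, 80.6, 173.0]
ee_rot: [180.0, 0.1, 12.8]
force: [-0.5, -0.0, -5.0]
gripper_width: 30.0
```

Run:
```python
from h import *
s=grab_frame("side"); d=grab_frame("top")
crop(s,200,80,150,140,5,"pics/s5.png")
st=env.state(); print(st["ee_pos"],st["ee_rot"],st["force"],st["gripper_width"])
q=np.load("case.npy");c,n=np.cos(q[2]),np.sin(q[2]); e=st["ee_pos"][:2]-q[:2]; print("local",c*e[0]+n*e[1],-n*e[0]+c*e[1],np.degrees(q[2]))
```

```text
[572.1349324   80.33877174 173.11695255] [1.79973833e+02 3.21627327e-02 1.28015891e+01] [ 0.21281125  0.57249902 -4.07603991] 29.838895231897173
local 0.23745747694076336 65.53977116617858 12.808810994062313
```

View pics/s5.png

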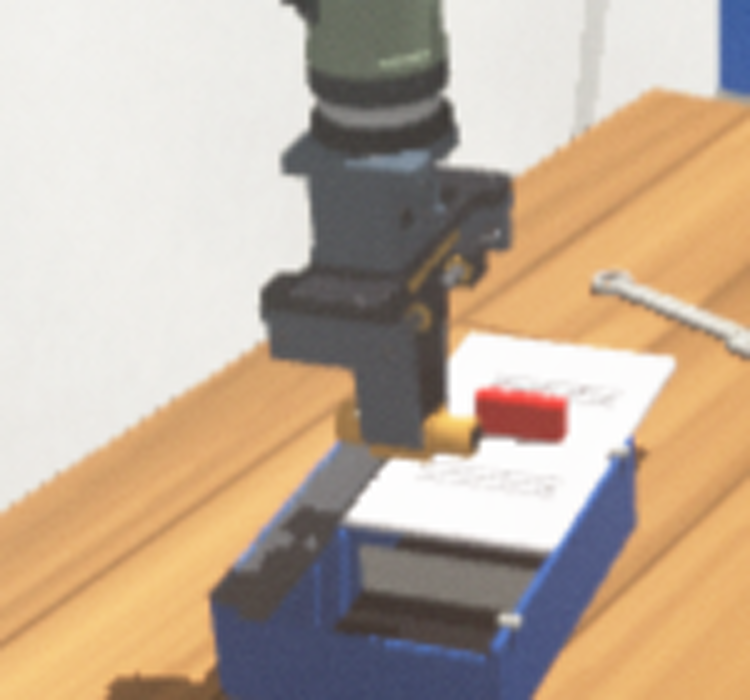

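The valve is over the bay at case-local (0, 65.5), and the view shows clearance all round. Lowering.

{"fn": "arm_command", "kwargs": {"series": [0,0,-0.015,0,0,0,0,0,-0.03,0,0,0,0,0,-0.03,0,0,0,0,0,-0.03,0,0,0,0,0,-0.03,0,0,0,0,0,-0.03,0,0,0,0,0,-0.03,0,0,0,0,0,-0.03,0,0,0,0,0,-0.03,0,0,0,0,0,-0.03,0,0,0,0,0,-0.03,0,0,0,0,0,-0.02,0,0,0,0,0,-0.01,0,0,0,0,0,0,0,0,0,0,0,0,0,0,0]}}

```text
time_s: 15.72
ee_pos: [572.7, 81.2, 35.4]
ee_rot: [180.0, -0.0, 12.9]
force: [0.2, -0.2, -4.3]
gripper_width: 29.8
```

{"fn": "arm_command", "kwargs": {"series": [0,0,-0.0025,0,0,0,0,0,-0.0025,0,0,0,0,0,0,0,0,0]}}

```text
time_s: 15.97
ee_pos: [572.7, 81.4, 33.6]
ee_rot: [180.0, -0.0, 12.9]
force: [-0.0, -0.7, -4.7]
gripper_width: 29.7
```

{"fn": "arm_command", "kwargs": {"series": [0,0,-0.0025,0,0,0,0,0,-0.0025,0,0,0,0,0,-0.0025,0,0,0,0,0,0,0,0,0]}}

```text
time_s: 16.3
ee_pos: [572.3, 81.4, 30.0]
ee_rot: [180.0, 0.0, 12.9]
force: [-0.0, 0.8, -4.8]
gripper_width: 30.0
```

{"fn": "arm_command", "kwargs": {"series": [0,0,-0.0025,0,0,0,0,0,0,0,0,0]}}

```text
time_s: 16.47
ee_pos: [572.6, 81.4, 29.3]
ee_rot: [180.0, -0.0, 12.9]
force: [-1.1, -0.2, -3.0]
gripper_width: 29.9
```

{"fn": "arm_command", "kwargs": {"series": [0,0,-0.00125,0,0,0,0,0,0,0,0,0]}}

```text
time_s: 16.63
ee_pos: [572.7, 81.4, 29.3]
ee_rot: [180.0, -0.0, 12.9]
force: [-1.9, -0.8, 2.3]
gripper_width: 29.8
```

{"fn": "arm_command", "kwargs": {"series": [0,0,-0.00125,0,0,0,0,0,0,0,0,0]}}

```text
time_s: 16.8
ee_pos: [572.7, 81.4, 29.3]
ee_rot: [180.0, -0.0, 12.9]
force: [-1.3, -1.2, 6.7]
gripper_width: 29.8
```

The floor contact is gentle, with force going from -5 to +7 N and the height steady at 29.3. Releasing to about 50 mm and rising.

{"fn": "arm_command", "kwargs": {"series": [0,0,0,0,0,0,0,0,0,0,0,0,0,0,0,0,0,0,0,0,0,0,0,0,0,0,0,0,0,0], "hand": 0.52}}

```text
time_s: 17.22
ee_pos: [572.5, 81.4, 28.0]
ee_rot: [180.0, 0.0, 12.9]
force: [-0.6, 0.2, -0.6]
gripper_width: 47.5
```

{"fn": "arm_command", "kwargs": {"series": [0,0,0.01,0,0,0,0,0,0.02,0,0,0,0,0,0.04,0,0,0,0,0,0.05,0,0,0,0,0,0.06,0,0,0,0,0,0.06,0,0,0,0,0,0.06,0,0,0,0,0,0.05,0,0,0,0,0,0,0,0,0,0,0,0,0,0,0]}}

```text
time_s: 18.05
ee_pos: [573.0, 81.5, 169.7]
ee_rot: [180.0, -0.2, 12.9]
force: [0.3, 0.7, -0.1]
gripper_width: 47.5
```

Run:
```python
from h import *
s=grab_frame("side")
crop(s,200,80,150,140,5,"pics/s6.png")
st=env.state(); print(st["ee_pos"],st["ee_rot"],st["force"],st["gripper_width"])
```

```text
[572.11467206  81.36459369 168.18852651] [ 1.79995943e+02 -2.42978360e-03  1.28717845e+01] [ 0.49680109 -0.54875314 -0.29425647] 47.38532151036461
```

View pics/s6.png

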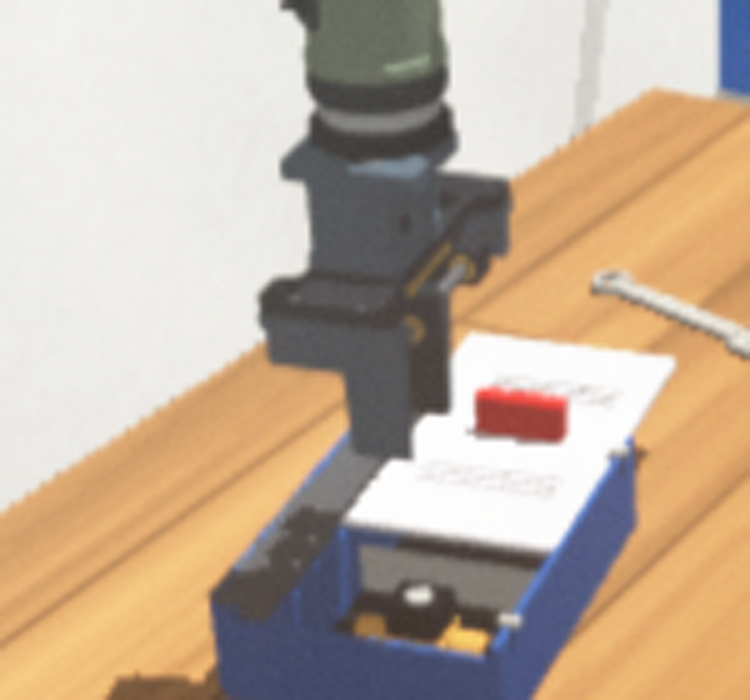

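The valve stands in the bay, coil up (white dot at crop (418,595)), and the cover hasn't moved. Going back over the rib and down.

{"fn": "arm_command", "kwargs": {"series": [0.0124,-0.0542,0,0,0,0,0.0124,-0.0542,0,0,0,0,0.0124,-0.0542,0,0,0,0,0.0124,-0.0542,0,0,0,0,0.0124,-0.0542,0,0,0,0,0.0124,-0.0542,0,0,0,0,0.0124,-0.0542,0,0,0,0,0.0124,-0.0542,0,0,0,0,0,0,0,0,0,0,0,0,0,0,0,0,0,0,0,0,0,0], "hand": 0.5}}

```text
time_s: 19.02
ee_pos: [611.2, -91.4, 166.8]
ee_rot: [-179.9, 0.1, 12.9]
force: [-0.1, -0.3, -0.3]
gripper_width: 45.6
```

{"fn": "arm_command", "kwargs": {"series": [0,0,-0.03,0,0,0,0,0,-0.04,0,0,0,0,0,-0.04,0,0,0,0,0,-0.04,0,0,0,0,0,-0.03,0,0,0,0,0,-0.02,0,0,0,0,0,-0.0175,0,0,0,0,0,0,0,0,0,0,0,0,0,0,0]}}

```text
time_s: 19.77
ee_pos: [612.2, -91.6, 81.2]
ee_rot: [-180.0, 0.0, 12.9]
force: [1.3, -0.3, -0.1]
gripper_width: 45.7
```

{"fn": "arm_command", "kwargs": {"series": [0,0,0,0,0,0,0,0,0,0,0,0,0,0,0,0,0,0,0,0,0,0,0,0,0,0,0,0,0,0,0,0,0,0,0,0], "hand": 0, "newtons": 15}}

```text
time_s: 20.27
ee_pos: [612.2, -91.9, 81.5]
ee_rot: [-180.0, -0.0, 12.9]
force: [0.1, 0.8, 0.7]
gripper_width: 13.3
```

Gripped. Sliding the cover shut.

{"fn": "arm_command", "kwargs": {"series": [-0.0033,0.01463,0,0,0,0,-0.0033,0.01463,0,0,0,0,-0.0033,0.01463,0,0,0,0,-0.0033,0.01463,0,0,0,0,-0.0033,0.01463,0,0,0,0,-0.0033,0.01463,0,0,0,0,-0.0033,0.01463,0,0,0,0,-0.0033,0.01463,0,0,0,0,-0.0033,0.01463,0,0,0,0,-0.0033,0.01463,0,0,0,0,-0.0033,0.01463,0,0,0,0,-0.0033,0.01463,0,0,0,0,-0.0033,0.01463,0,0,0,0,-0.0033,0.01463,0,0,0,0,-0.0033,0.01463,0,0,0,0,-0.0033,0.01463,0,0,0,0,-0.0033,0.01463,0,0,0,0,0,0,0,0,0,0]}}

```text
time_s: 21.77
ee_pos: [589.1, 9.1, 81.4]
ee_rot: [-179.9, 0.0, 12.9]
force: [-2.5, 0.8, 5.1]
gripper_width: 13.9
```

{"fn": "arm_command", "kwargs": {"series": [-0.0011,0.00488,0,0,0,0,-0.0011,0.00488,0,0,0,0,-0.0011,0.00488,0,0,0,0,-0.0011,0.00488,0,0,0,0,-0.0011,0.00488,0,0,0,0,0,0,0,0,0,0]}}

```text
time_s: 22.27
ee_pos: [587.0, 18.0, 81.4]
ee_rot: [-180.0, 0.0, 12.9]
force: [-2.5, -1.9, 6.7]
gripper_width: 13.7
```

Travel back is 112.8 mm, so the cover is shut, about 1 mm past 0. Releasing, rising and moving aside for a look.

{"fn": "arm_command", "kwargs": {"series": [0,0,0,0,0,0,0,0,0,0,0,0,0,0,0,0,0,0,0,0,0,0,0,0,0,0,0,0,0,0], "hand": 0.5}}

```text
time_s: 22.68
ee_pos: [587.3, 17.5, 80.8]
ee_rot: [-180.0, 0.0, 12.9]
force: [-0.1, -0.3, 0.6]
gripper_width: 44.3
```

{"fn": "arm_command", "kwargs": {"series": [0,0,0.03,0,0,0,0,0,0.05,0,0,0,0,0,0.06,0,0,0,0,0,0.06,0,0,0,0,0,0.06,0,0,0,-0.03,-0.06,0.03,0,0,0,-0.03,-0.06,0,0,0,0,-0.03,-0.06,0,0,0,0,-0.03,-0.06,0,0,0,0,-0.03,-0.06,0,0,0,0,-0.03,-0.06,0,0,0,0,-0.03,-0.06,0,0,0,0,-0.03,-0.06,0,0,0,0,0,0,0,0,0,0,0,0,0,0,0,0]}}

```text
time_s: 23.93
ee_pos: [491.1, -175.5, 197.1]
ee_rot: [-180.0, -0.0, 12.7]
force: [0.2, -0.1, 0.2]
gripper_width: 45.7
```

Run:
```python
from h import *
d=grab_frame("top");s=grab_frame("side")
crop(d,250,105,120,95,6,"pics/t7.png"); crop(s,150,90,280,210,2.8,"pics/s7.png")
st=env.state(); print(st["time_s"],st["ee_pos"],st["force"],st["gripper_width"])
```

```text
24.0333 [ 491.77373415 -174.30367313  197.14419206] [ 0.99705365 -0.32358043  0.03617894] 45.69412218446177
```

View pics/t7.png

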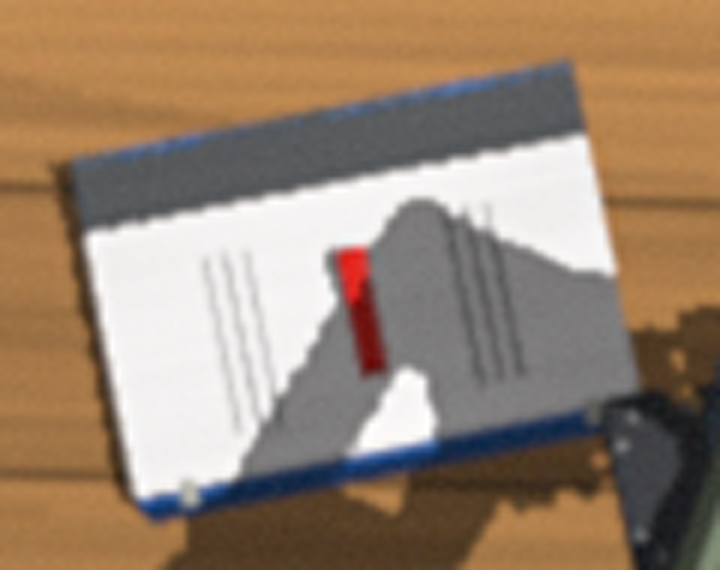

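View pics/s7.png

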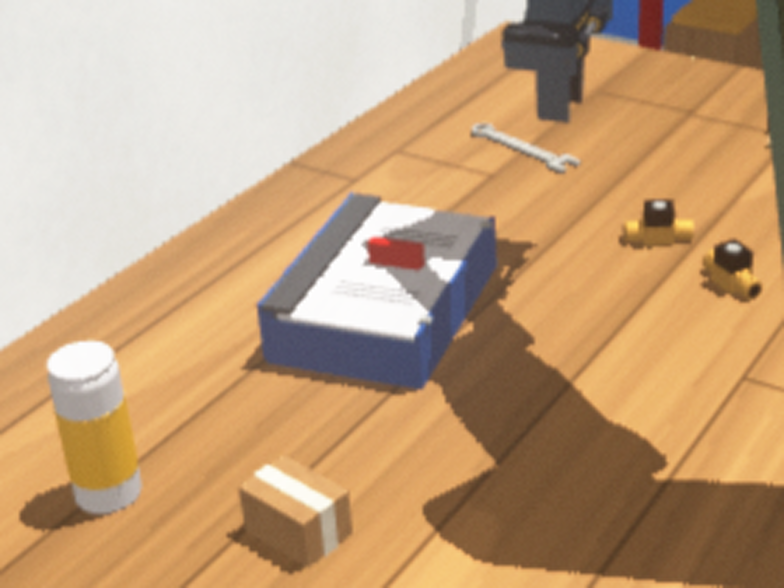

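The case corners are at their starting pixels: (73,158), (573,62) and (87,230) in the crop. The cover is flush, the rib is about where it started, and the carton, can and wrench haven't moved. Handing in.

```bash
python3 -c "
from workcell import env
print(env.job_done())"
```

```text
the job is handed in; nothing more can be done
None
```

The valve is in the parts case and the cover is shut; I handed the job in at about 24 s of the 64 s allowed.

- **Cover direction:** I felt towards +y first. It stopped after about 3.6 mm at 8 N. I then opened the cover towards -y to its end stop, 111.6 mm of travel at about 10 N, well under the force that drags the case.
- **Valve:** I took the rightmost of the three look-alikes and set it down in the +y bay with about 7 N of contact. A picture after release showed it standing with its coil uppermost.
- **Closing:** The cover travelled 112.8 mm back, so it sits about 1 mm past zero. I did not push on to the stop.

The last pictures show the cover flush, the case corners at their starting pixels, and the carton, can and wrench unmoved by eye. The gripper was clear of everything. I could not see the valve once the cover was shut, but I noticed no sign of it catching while it slid. No check failed.

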